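Release a copper pipe from a push-fit fitting and rack it

TASK

The plain copper pipe is locked in its upright push-fit water fitting: gently press the wide grey release ring round it all the way down and, while the ring is still down, draw the pipe straight up and out; never tug the pipe while it is locked. Then stand it upright, foot down, in the empty well of the grey pipe rack and let go. Leave the other fitting, the one with the lever valve, and the things lying around alone.

Things in the scene. Friction and masses are not known exactly. Their poses are not given: they have to be found in the camera images.
- fitting: White upright push-fit fitting screwed to the worktop; origin on the pipe's axis at the worktop, z up. Foot 80 mm wide; capped side branch 42 mm toward its own +x, up to 37 mm high. Round the pipe on top is the grey release ring, a flat flange 62 mm wide with a 31 mm hole. The ribbed cartridge under it is screwed in to an unknown depth: the ring's face, when up, is 62 to 76 mm above the worktop.
- ring_axis (a point): Fixed point on the fitting's axis 62 mm above the worktop, the least height of the release ring's face when up (the ring itself is not tracked). The ring goes down 6 mm to a hard stop; both fingers, straddling the pipe, can press it with their tips. It is sluggish (4000 N s/m: 12 N moves it about 2.5 mm/s) against a 1 to 3 N spring. Pressing with over 30 N is too rough.
- catches (a point): Fixed point on the axis, 40 mm above the worktop, inside the fitting, where the hidden catches are when the cartridge is lowest (up to 14 mm higher else). They open when the ring is more than about 5 mm down; let go from fully down, it creeps up, and they stay open for about 1.3 s.
- pipe_center (a point): Centre, half-way up, of the loose copper pipe: 73 mm long, 22 mm diameter, a bead 29 mm wide and 6 mm high at its foot, about 0.1 kg, z along the pipe. At the start its foot is 30 mm and its top 103 mm above the worktop. Locked, it can be lifted 1.5 to 15.5 mm before catches stop its bead; 3 mm beyond that it is free. Tugging it locked with over 30 N is too rough.
- pipe_foot (a point): Centre of the underside of the pipe's bead, 36.5 mm below pipe_center along the pipe.
- rack_well (a point): Centre of the floor of the rack's empty round well: 34 mm diameter, 16 mm deep, floor 6 mm and rim 22 mm above the worktop. The other well, 64 mm away along the rack's +x, is taken by a white blanking plug that stands up to 38 mm above the worktop.
- rack: Grey pipe rack fixed to the worktop, 130 x 64 mm and 22 mm high, with two wells in a row along its x axis. Origin under its middle, at the worktop.
- valve_fitting: The other fitting, same white body and grey ring but holding a brass valve with a flat steel lever, 108 mm high, the lever reaching 39 mm toward its own -x. Fixed; leave it alone. Origin on its axis at the worktop.
- tape: Loose roll of black tape, 58 mm wide, 19 mm high, a bystander; origin under its middle.
- clothes_peg: Loose wooden clothes peg, 72 x 15 x 12 mm, a bystander; origin under its middle.
- transit_bolt: Loose grey transit bolt lying on the worktop, 90 x 27 x 27 mm, a bystander; origin under its middle.
Not all that is in view belongs to the job. What is shaped like the part that bears pipe_center but red is not meant.

How it is judged:
By the outcome, as a careful person would: the job done as asked, in the order asked, and still so for the second after the job is handed in, with the robot touching nothing.
It also fails if it takes over 45 s, if anything falls off the work surface, if the arm or the gripper's body presses on something with over 40 N, if the wrist force passes 120 N, or if a joint passes its speed limit or range.

ROBOT

A 6-joint arm with a two-finger parallel gripper is mounted at the origin on a cart in front of the work surface, level with it; the furniture and walls round the work are solid. World frame = base frame: x ahead of the robot, y to its left, z up, the work surface at z = 0. Lengths are in m, angles in rad, forces in N, time in s.
With the tool pointing down it reaches from about 0.425 to 0.95 m from the base axis. Payload 3.5 kg.
Tool frame: the origin (TCP) lies midway between the tips of the shut fingers; the grasp point (between the pads) lies 19 mm behind it; y points along the fingers, x is the direction in which the jaws open and shut, and the axes are right-handed (so a half turn about y gives the same grasp; the last joint's range is limited). The gripper opens to 85 mm and grips with 20 to 120 N. Pads are 22 mm wide; open, the fingers measure 114 mm over their backs; the gripper's body (76 mm by 85 mm) begins 54 mm behind the grasp point. The pads swing forward as they close: fully open they stand 13 mm farther back than shut.
Start: joints at [0.62, 0.286, 1.577, -0, 1.279, -0.15], TCP at [0.485, 0.47, 0.231] pointing down, gripper open.
Joint ranges: [-2.77, 2.77], [-0.9, 2.22], [0.21, 2.48], [-1.53, 4.67], [0.24, 2.81], [-2.84, 2.84]. Speed limits (rad/s): [2.79, 2.79, 3.14, 3.14, 3.14, 3.14].

INTERFACE

Orientations are given as a unit quaternion [x, y, z, w].
In Python, from plant import ctrl, viewer gives the robot as it stands.
- The arm moves only by the tool step_arm, never from a script. Its argument "rows" is a list of rows, each a list of 3 entries, a list of its own where there are three numbers: the turn, a rotation vector about the tool's x, y, z in degrees, then the shift along the tool's x, y, z in mm, then the closure, from 0 (fully open) to 1 (shut). A call has 1 to 10 rows; each row is the pose to reach, as a shift and turn from the pose commanded when the call began, along the tool's axes at that moment; what a row does not reach only later rows make up. A row lasts 1/12 s, in which the tool goes at most 41.7 mm and 7.16 degrees, less where a joint would pass 70% of its speed; a pose out of reach is approached as far as the arm can. A call with a gripper value outside its range is refused whole. The fingers move at their own pace and stop on an object; "newtons" is the grip in N (left out, the last holds). Time passes only in rows, so rows that repeat a pose let the fingers close. It gives the time, the measured TCP pose, the force and the opening at its end, in the units of the state.
- ctrl.get_state(): the state, without advancing time (a new reading comes with each control period).
- viewer.read_camera(name): name is "scene" or "top"; returns (picture, depth): 420x560x3 uint8, red, green, blue; 420x560 float32, m along the optical axis (not along the pixel's ray), 0 where there is no reading.
- viewer.calibration(name): a dict with "K" (3x3 intrinsics, pixels), "D" ([k1, k2, p1, p2, k3] as OpenCV has them; the pictures are not rectified), "R" (3x3) and "t" (3): a world point X has camera coordinates R X + t. Camera axes: x right, y down, z forward; pixel columns grow to the right and rows downward; lengths in m; the calibration is good to about 2 mm. A picture is of the moment at which its call begins. calibration takes no time and is no camera call.
- ctrl.sign_off(): hands the job in, once; it reports no verdict.
The state is a dict: "time": time; "qpos": joint angles; "dq": joint speeds; "joint_efforts": joint torques, N m; "eef_pos": TCP position; "tcp_rot": TCP orientation; "contact_force": force on the tool from outside, world axes, zero at the start; "wrist_torque": the same for the moment, N m; "opening": opening from 0.0 (shut) to 1.0 (fully open).
Only numpy, scipy, OpenCV 4.12 (cv2) and the standard library are available. Lean on these libraries where they do the work, as an engineer would, in place of code of your own. Each camera call takes 0.05 s, during which the arm holds its last target.

## Working session

There is one attempt and no reset: what is moved stays moved. The work goes in short steps, Python scripts to look and compute and a tool call to move; the robot and the scene stay as the last step left them, time stands still between calls to the robot, and variables do not carry over. Pictures are saved under pics/ and viewed, and the job is handed in when it is done.

Besides the shell and the picture viewer there is one more tool, called after "Emit:" in YAML: its name, and indented under it one key for each argument. step_arm: Moves the arm, as the interface text tells. Its arguments: {"type":"object","properties":{"rows":{"type":"array"},"newtons":{"type":"number"}},"required":["rows"]}

```bash
ls; mkdir -p pics; cat > h.py <<'E'
import numpy as np, cv2
from plant import ctrl, viewer
E
python3 - <<'E'
from h import *
for n in ("scene","top"):
    im,d=viewer.read_camera(n); c=viewer.calibration(n)
    cv2.imwrite(f"pics/{n}0.png",im[:,:,::-1]); np.savez(f"{n}0.npz",im=im,d=d,**{k:np.array(v) for k,v in c.items()})
    print(n,c)
print(ctrl.get_state())
E
```

```text
pics
scene {'K': array([[533.68302196,   0.        , 276.4913475 ],
       [  0.        , 533.68302196, 213.59244939],
       [  0.        ,   0.        ,   1.        ]]), 'D': array([-0.15288154,  0.        ,  0.        ,  0.        ,  0.        ]), 'R': array([[ 0.51847677, -0.85503299,  0.01002111],
       [-0.65045604, -0.40197805, -0.64445371],
       [ 0.55505745,  0.32761599, -0.76457765]]), 't': array([-0.21517986,  0.45098929,  0.7381168 ])}
top {'K': array([[441.80491841,   0.        , 266.72480108],
       [  0.        , 441.80491841, 213.5633075 ],
       [  0.        ,   0.        ,   1.        ]]), 'D': array([-0.02243534,  0.        ,  0.        ,  0.        ,  0.        ]), 'R': array([[-1.43393446e-05, -9.99985080e-01,  5.46261982e-03],
       [-9.94375148e-01, -5.64316913e-04, -1.05913866e-01],
       [ 1.05915368e-01, -5.43341213e-03, -9.94360303e-01]]), 't': array([0.08909848, 0.57009065, 1.10958193])}
{'time': 0.1, 'qpos': array([ 6.19994717e-01,  2.87098352e-01,  1.57805216e+00,  1.80308707e-05,
        1.27860981e+00, -1.50012180e-01]), 'dq': array([-0.0003783 , -0.00214623, -0.00126678, -0.00115942,  0.00216319,
        0.00137328]), 'joint_efforts': array([-4.31236313e-04, -4.07298410e+01, -2.93700707e+01, -2.17494330e-04,
        3.42310355e-03, -1.84515805e-06]), 'eef_pos': array([0.48407114, 0.46955799, 0.23005965]), 'tcp_rot': array([ 0.65551735,  0.26481406, -0.26630755, -0.65517234]), 'contact_force': array([-0.42885826, -0.04511311,  0.70376061]), 'wrist_torque': array([ 0.01458498, -0.03453984,  0.00782184]), 'opening': 1.0007841253467447}
```

View pics/scene0.png

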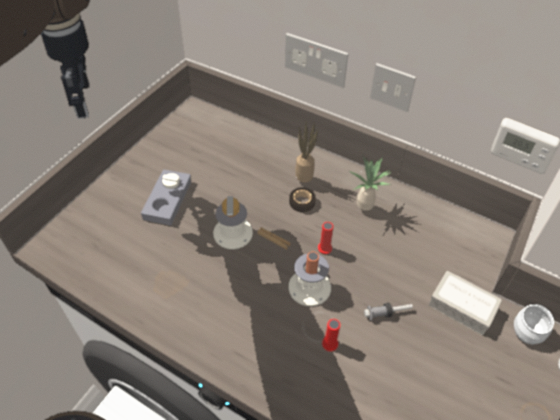

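View pics/top0.png

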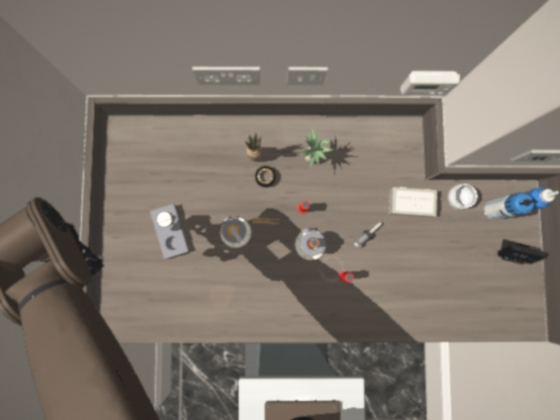

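The scene view shows the copper pipe with its grey ring at about (312,265), the valve fitting at (232,220) and the rack at (167,196). The rack's empty well is at about (160,204). Red decoys stand at (326,238) and (332,334). In the top view the fitting is at about (311,243) and the rack's empty well at about (171,243).

```bash
cat >> h.py <<'E'
def load(n,i=0):
    return dict(np.load(f"{n}{i}.npz"))
def snap(n,i):
    im,d=viewer.read_camera(n); c=viewer.calibration(n)
    np.savez(f"{n}{i}.npz",im=im,d=d,**{k:np.array(v) for k,v in c.items()}); return load(n,i)
def cloud(s):
    h,w=s['d'].shape; u,v=np.meshgrid(np.arange(w),np.arange(h))
    p=cv2.undistortPoints(np.stack([u,v],-1).reshape(-1,1,2).astype(np.float64),s['K'],s['D']).reshape(h,w,2)
    z=s['d'].astype(float); c=np.dstack([p*z[...,None],z])
    X=(c-s['t'])@s['R']; X[z==0]=np.nan; return X
def crop(s,u0,u1,v0,v1,f,name):
    cv2.imwrite(name,cv2.resize(s['im'][v0:v1,u0:u1,::-1],None,fx=f,fy=f,interpolation=cv2.INTER_CUBIC))
E
python3 - <<'E'
from h import *
s=load('scene');t=load('top')
Xs=cloud(s);Xt=cloud(t)
crop(s,280,360,220,320,6,'pics/s_fit.png'); crop(t,130,350,180,290,3.6,'pics/t_crop.png')
for X,n,pts in((Xs,'s',[(312,256),(300,270),(311,265),(167,196),(160,204),(326,238),(332,334),(100,250),(300,350)]),(Xt,'t',[(311,243),(318,232),(302,240),(171,243),(165,219),(200,300)])):
    for u,v in pts: print(n,u,v,np.round(X[v,u],4))
E
```

```text
s 312 256 [ 0.4925 -0.0239  0.1034]
s 300 270 [ 0.4762 -0.0109  0.0707]
s 311 265 [ 0.4824 -0.0283  0.0918]
s 167 196 [0.5218 0.3359 0.0214]
s 160 204 [0.5053 0.3445 0.0066]
s 326 238 [ 0.5808 -0.0099  0.0472]
s 332 334 [ 0.3998 -0.1163  0.0589]
s 100 250 [ 0.3492  0.376  -0.001 ]
s 300 350 [ 3.728e-01 -7.350e-02  3.000e-04]
t 311 243 [ 0.4913 -0.0164  0.104 ]
t 318 232 [ 0.5241 -0.0456  0.005 ]
t 302 240 [0.5    0.0022 0.0706]
t 171 243 [0.4952 0.34   0.0036]
t 165 219 [0.5551 0.3495 0.0379]
t 200 300 [0.3476 0.2622 0.0006]
```

```bash
python3 - <<'E'
from h import *
# height maps merged view: cloud within fitting region
for n in('scene','top'):
    s=load(n);X=cloud(s).reshape(-1,3);C=s['im'].reshape(-1,3).astype(int)
    tab=X[(np.abs(X[:,2])<.015)&(X[:,0]>.4)&(X[:,0]<.8)&(np.abs(X[:,1])<.4)]
    print(n,'table z',np.median(tab[:,2]),tab[:,2].std())
    # copper pixels
    hsv=cv2.cvtColor(s['im'],cv2.COLOR_RGB2HSV).reshape(-1,3)
    m=(X[:,2]>.055)&(X[:,2]<.115)&(np.hypot(X[:,0]-.55,X[:,1]+0.02)<.5)
    P=X[m]; 
    import itertools
    # cluster by grid
    lab=np.zeros(s['d'].shape,np.uint8); lab.reshape(-1)[m]=1
    nn,L,st,ce=cv2.connectedComponentsWithStats(lab)
    for i in range(1,nn):
        if st[i,4]>15:
            q=X[(L==i).ravel()]; print(i,st[i],'med',np.round(np.median(q,0),3),'z',np.round(np.percentile(q[:,2],[5,50,95]),3),C[(L==i).ravel()].mean(0).round())
E
```

```text
scene table z 0.0004151804566842486 0.0024602211727702376
2 [  231    74   329   231 11008] med [ 0.842 -0.124  0.095] z [0.06  0.095 0.111] [121. 113. 105.]
5 [296 140  20  29 348] med [0.726 0.118 0.072] z [0.058 0.072 0.113] [119. 104.  86.]
6 [350 159  41  39 515] med [ 0.726 -0.03   0.094] z [0.058 0.094 0.112] [125. 136. 110.]
8 [215 196  32  31 703] med [0.516 0.162 0.068] z [0.064 0.068 0.108] [108. 101.  92.]
9 [322 222  12  15 145] med [ 0.585 -0.008  0.072] z [0.056 0.072 0.075] [153.  82.  78.]
10 [295 251  34  34 829] med [ 0.486 -0.029  0.071] z [0.061 0.071 0.104] [147. 133. 131.]
11 [327 319  13  17 171] med [ 0.407 -0.113  0.073] z [0.058 0.073 0.075] [159.  80.  78.]
top table z 5.4176344367751465e-06 0.002613951158032864
1 [ 148   92  361   85 6349] med [ 0.842 -0.124  0.097] z [0.061 0.097 0.11 ] [118. 110. 101.]
2 [298 128  34  39 428] med [ 0.725 -0.027  0.094] z [0.08  0.094 0.111] [121. 139. 107.]
3 [246 140  16  18 150] med [0.724 0.121 0.069] z [0.057 0.069 0.112] [121. 105.  85.]
4 [494 195  23  23 284] med [ 0.579 -0.493  0.087] z [0.058 0.087 0.112] [150. 156. 157.]
5 [300 201  10   9  64] med [ 0.587 -0.005  0.073] z [0.067 0.073 0.075] [158.  94.  91.]
6 [222 218  24  26 488] med [0.523 0.17  0.068] z [0.063 0.068 0.108] [108. 102.  94.]
7 [300 231  25  25 449] med [ 0.492 -0.023  0.07 ] z [0.066 0.07  0.104] [156. 147. 144.]
9 [344 273  10   9  70] med [ 0.409 -0.11   0.073] z [0.064 0.073 0.076] [156.  89.  87.]
```

```bash
ls pics
```

```text
s_fit.png
scene0.png
t_crop.png
top0.png
```

View pics/s_fit.png

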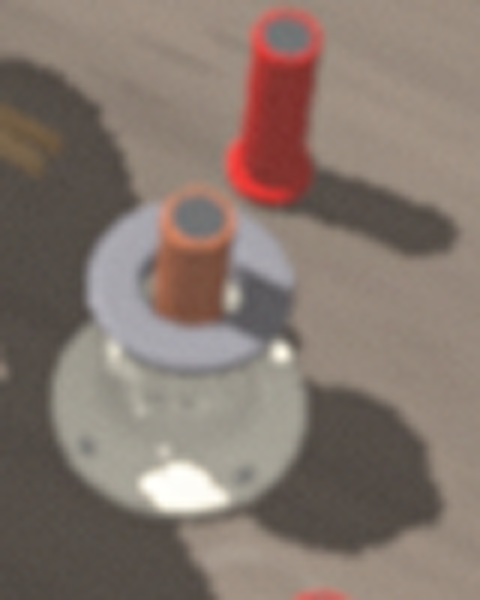

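View pics/t_crop.png

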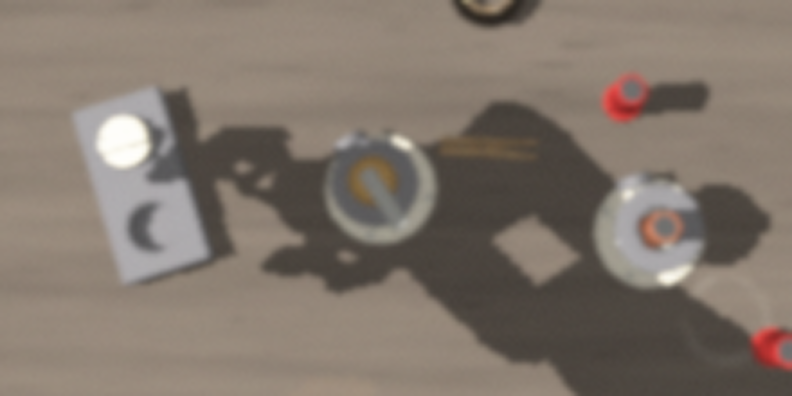

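```bash
python3 - <<'E'
from h import *
from scipy.optimize import least_squares
def circ(P,r=None):
    if r: f=lambda p:np.hypot(P[:,0]-p[0],P[:,1]-p[1])-r
    else: f=lambda p:np.hypot(P[:,0]-p[0],P[:,1]-p[1])-p[2]
    return least_squares(f,[*P.mean(0)[:2],.03][:2 if r else 3],loss='soft_l1',f_scale=.001).x
for n in('scene','top'):
    s=load(n);X=cloud(s).reshape(-1,3)
    near=np.hypot(X[:,0]-.489,X[:,1]+.025)<.06
    top=near&(X[:,2]>.098); print(n,'pipe top n',top.sum(),X[top].mean(0).round(4),np.percentile(X[top,2],[50,90]))
    side=near&(X[:,2]>.08)&(X[:,2]<.1)
    if side.sum()>10: print(' side fit',circ(X[side],.011),side.sum())
    fl=near&(abs(X[:,2]-.0705)<.003)
    P=X[fl]; (cx,cy),r=cv2.minEnclosingCircle(P[:,:2].astype(np.float32)); print(' flange z',np.median(P[:,2]),'mec',cx,cy,r)
    hull=cv2.convexHull(P[:,:2].astype(np.float32))[:,0]; print(' hullfit',circ(hull,.031),circ(hull))
    # side branch cap: z 0.015..0.037
    b=near&(X[:,2]>.02)&(X[:,2]<.042); print(' branch?',b.sum(),X[b].mean(0).round(3))
    # rack
    rk=(X[:,2]>.018)&(X[:,2]<.026)&(abs(X[:,0]-.52)<.12)&(abs(X[:,1]-.34)<.1)
    R=cv2.minAreaRect((X[rk,:2]*1000).astype(np.float32)); print(' rack',R,rk.sum())
    pl=(X[:,2]>.034)&(X[:,2]<.042)&(abs(X[:,0]-.55)<.05)&(abs(X[:,1]-.35)<.04); P=X[pl]; print(' plug',P.mean(0),cv2.minEnclosingCircle(P[:,:2].astype(np.float32)))
    wl=(X[:,2]>.002)&(X[:,2]<.010)&(np.hypot(X[:,0]-.495,X[:,1]-.338)<.025); print(' well',wl.sum(),X[wl].mean(0))
    v=(X[:,2]>.1)&(X[:,2]<.12)&(np.hypot(X[:,0]-.518,X[:,1]-.165)<.06);print(' lever',X[v].min(0),X[v].max(0),X[v].mean(0))
E
```

```text
scene pipe top n 119 [ 0.4918 -0.0253  0.103 ] [0.1031521  0.10504544]
 side fit [ 0.49376954 -0.02463631] 79
 flange z 0.07019966491070782 mec 0.49312031269073486 -0.024992162361741066 0.0315210297703743
 hullfit [ 0.49302148 -0.02515991] [ 0.49268756 -0.02529686  0.03035566]
 branch? 142 [ 0.476 -0.033  0.029]
 rack ((526.8004760742188, 342.7906494140625), (135.2723388671875, 67.93876647949219), 19.039688110351562) 1080
 plug [0.55618889 0.3506036  0.03724641] ((0.5552388429641724, 0.3526841104030609), 0.018367065116763115)
 well 100 [0.50193053 0.33884606 0.00679386]
 lever [0.49022744 0.14575655 0.10287062] [0.53274706 0.1787476  0.11110897] [0.51065468 0.16163376 0.10755894]
top pipe top n 61 [ 0.4924 -0.0238  0.1029] [0.10300536 0.10496867]
 side fit [ 0.4926426  -0.02443832] 14
 flange z 0.07009597403070499 mec 0.49234920740127563 -0.023600688204169273 0.030770068988204002
 hullfit [ 0.49249143 -0.02308458] [ 0.49231862 -0.0234802   0.03012203]
 branch? 57 [ 0.518 -0.013  0.034]
 rack ((526.233642578125, 344.18438720703125), (130.92660522460938, 65.01992797851562), 18.4311466217041) 917
 plug [0.55517533 0.35402186 0.0374469 ] ((0.5560136437416077, 0.3535696864128113), 0.016666285693645477)
 well 110 [0.49612769 0.33603438 0.00617265]
 lever [0.49110086 0.14863167 0.10043081] [0.53473079 0.18054771 0.11182421] [0.5117194  0.16379896 0.10678481]
```

```bash
cat >> h.py <<'E'
from scipy.spatial.transform import Rotation as Ro
def st():
    s=ctrl.get_state(); R=Ro.from_quat(s['tcp_rot']).as_matrix(); return s,R
def to(target,yawdir=None):
    s,R=st(); d=R.T@(np.array(target)-s['eef_pos']); print('t',s['time'],'pos',s['eef_pos'].round(4),'shift mm',(d*1000).round(2),'F',s['contact_force'].round(2),'op',round(s['opening'],3))
    print(R.round(4)); print('tilt', np.degrees(np.arccos(-R[2,2])).round(3),'jaw az',np.degrees(np.arctan2(R[1,0],R[0,0])).round(2), 'q',s['qpos'].round(3))
E
python3 - <<'E'
from h import *
to([.4925,-.0243,.15])
E
```

```text
t 0.1 pos [0.4841 0.4696 0.2301] shift mm [-337.57   80.66 -360.44] F [-0.43 -0.05  0.7 ] op 1.001
[[ 7.179e-01 -1.800e-03 -6.961e-01]
 [ 6.961e-01 -1.200e-03  7.179e-01]
 [-2.100e-03 -1.000e+00  3.000e-04]]
tilt 90.02 jaw az 44.12 q [ 0.62   0.287  1.578  0.     1.279 -0.15 ]
```

Emit:
step_arm:
  rows:
    - [[0,45,0],[-337.6,40,-360.4],0.6]
    - [[0,45,0],[-337.6,40,-360.4],0.6]
    - [[0,45,0],[-337.6,40,-360.4],0.6]
    - [[0,45,0],[-337.6,40,-360.4],0.6]
    - [[0,45,0],[-337.6,40,-360.4],0.6]
    - [[0,45,0],[-337.6,40,-360.4],0.6]
    - [[0,45,0],[-337.6,40,-360.4],0.6]
    - [[0,45,0],[-337.6,40,-360.4],0.6]
    - [[0,45,0],[-337.6,40,-360.4],0.6]
    - [[0,45,0],[-337.6,40,-360.4],0.6]
  newtons: 25

```text
time: 0.93
eef_pos: [0.491, 0.0529, 0.1972]
tcp_rot: [-0.707, 0.005, -0.005, 0.707]
contact_force: [1.2, -0.2, 0.5]
opening: 0.404
```

```bash
python3 - <<'E'
from h import *
to([.4925,-.0243,.16])
E
```

```text
t 0.9333 pos [0.491  0.0529 0.1972] shift mm [  2.7   37.24 -77.14] F [ 1.18 -0.17  0.53] op 0.404
[[ 9.999e-01 -2.000e-04  1.510e-02]
 [-1.510e-02  0.000e+00  9.999e-01]
 [-3.000e-04 -1.000e+00  0.000e+00]]
tilt 90.002 jaw az -0.87 q [-0.099 -0.088  2.046  0.     1.184 -0.083]
```

Emit:
step_arm:
  rows:
    - [[0,0,0],[2.7,37,-77],0.6]
    - [[0,0,0],[2.7,37,-77],0.6]
    - [[0,0,0],[2.7,37,-77],0.6]
    - [[0,0,0],[2.7,37,-77],0.6]
    - [[0,0,0],[2.7,37,-77],0.6]

```text
time: 1.35
eef_pos: [0.4931, -0.0223, 0.1605]
tcp_rot: [-0.707, 0.006, -0.006, 0.707]
contact_force: [-0.7, 0.2, -0.3]
opening: 0.399
```

```bash
python3 - <<'E'
from h import *
to([.4925,-.0243,.085])
for n in("scene","top"):
    s=snap(n,1)
    cv2.imwrite(f"pics/{n}1.png",cv2.resize(s['im'][150:330,200:420,::-1],None,fx=3.6,fy=3.3,interpolation=2))
E
```

```text
t 1.35 pos [ 0.4931 -0.0223  0.1605] shift mm [-0.49 75.5  -2.07] F [-0.72  0.19 -0.26] op 0.399
[[ 9.999e-01 -6.000e-04  1.640e-02]
 [-1.640e-02  7.000e-04  9.999e-01]
 [-6.000e-04 -1.000e+00  7.000e-04]]
tilt 90.037 jaw az -0.94 q [-2.510e-01 -4.600e-02  2.077e+00  1.000e-03  1.111e+00 -2.350e-01]
```

View pics/scene1.png

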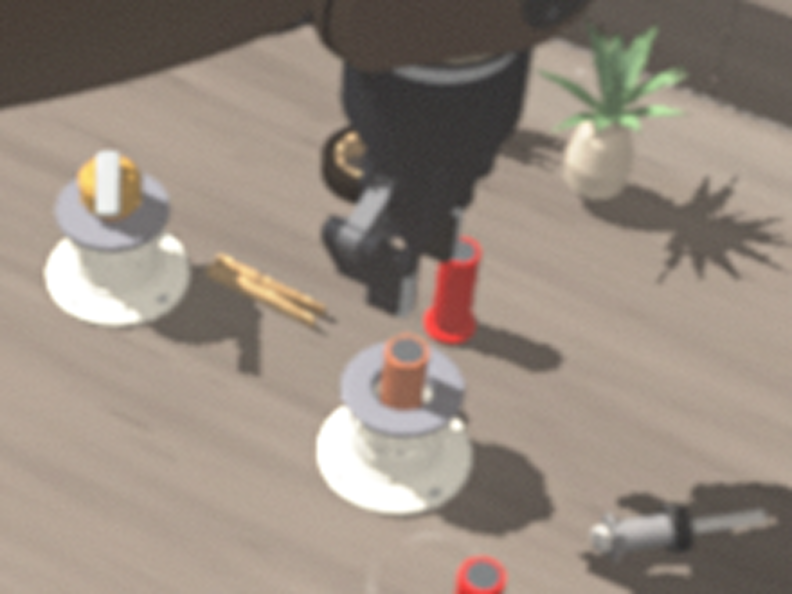

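View pics/top1.png

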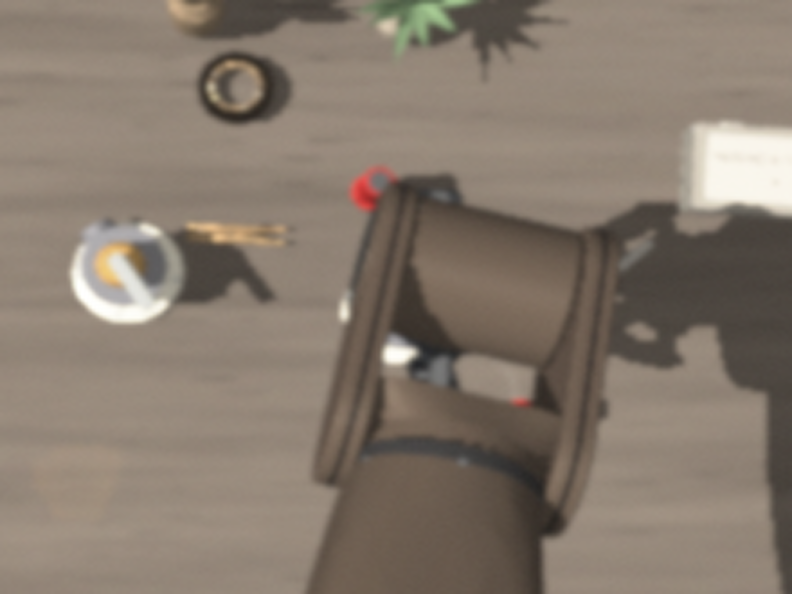

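The scene view shows the partly shut fingers above the pipe, with the pipe top at about (408,350) in the crop and the jaws roughly in line. The top view is blocked by the arm. I'll re-read the state and go down in stages.

```bash
python3 - <<'E'
from h import *
to([.4925,-.0243,.112])
E
```

```text
t 1.45 pos [ 0.4936 -0.0214  0.1613] shift mm [-1.14 49.33 -2.96] F [ 0.54 -0.11  0.09] op 0.405
[[ 9.999e-01  1.100e-03  1.390e-02]
 [-1.390e-02  0.000e+00  9.999e-01]
 [ 1.100e-03 -1.000e+00  1.000e-04]]
tilt 90.003 jaw az -0.8 q [-0.249 -0.047  2.077  0.     1.111 -0.235]
```

Emit:
step_arm:
  rows:
    - [[0,0,0],[-1,35,-2.5],0.6]
    - [[0,0,0],[-1,35,-2.5],0.6]
    - [[0,0,0],[-1,35,-2.5],0.6]

```text
time: 1.7
eef_pos: [0.4908, -0.0233, 0.1246]
tcp_rot: [-0.707, 0.006, -0.003, 0.708]
contact_force: [0.5, 0.8, 0.2]
opening: 0.404
```

Emit:
step_arm:
  rows:
    - [[0,0,0],[0,0,0],0.6]

```text
time: 1.78
eef_pos: [0.4926, -0.024, 0.1266]
tcp_rot: [0.707, -0.005, 0.005, -0.707]
contact_force: [-0.6, 0.7, -0.3]
opening: 0.4
```

Emit:
step_arm:
  rows:
    - [[0,0,0],[0,0,0],0.6]

```text
time: 1.87
eef_pos: [0.4932, -0.0244, 0.1273]
tcp_rot: [0.707, -0.004, 0.006, -0.707]
contact_force: [0.1, 0.3, 1.1]
opening: 0.402
```

Emit:
step_arm:
  rows:
    - [[0,0,0],[0,0,0],0.6]

```text
time: 1.95
eef_pos: [0.4932, -0.0247, 0.1273]
tcp_rot: [0.707, -0.004, 0.006, -0.707]
contact_force: [1.0, 0.0, 0.3]
opening: 0.399
```

```bash
python3 - <<'E'
from h import *
to([.4925,-.0243,.085])
s=snap("scene",2)
crop(s,280,360,200,300,6,'pics/s2.png')
to([.4925,-.0243,.085])
E
```

```text
t 1.95 pos [ 0.4932 -0.0247  0.1273] shift mm [-0.82 42.29  0.4 ] F [0.96 0.04 0.27] op 0.399
[[ 9.999e-01  2.600e-03  1.470e-02]
 [-1.470e-02 -6.000e-04  9.999e-01]
 [ 2.600e-03 -1.000e+00 -6.000e-04]]
tilt 89.965 jaw az -0.84 q [-0.256 -0.003  2.102  0.     1.039 -0.241]
t 2.0 pos [ 0.4931 -0.0248  0.1271] shift mm [-0.66 42.07  0.48] F [-0.08  0.03  0.72] op 0.401
[[ 9.999e-01  2.300e-03  1.490e-02]
 [-1.490e-02 -6.000e-04  9.999e-01]
 [ 2.300e-03 -1.000e+00 -5.000e-04]]
tilt 89.97 jaw az -0.85 q [-2.560e-01 -2.000e-03  2.103e+00  0.000e+00  1.039e+00 -2.410e-01]
```

View pics/s2.png

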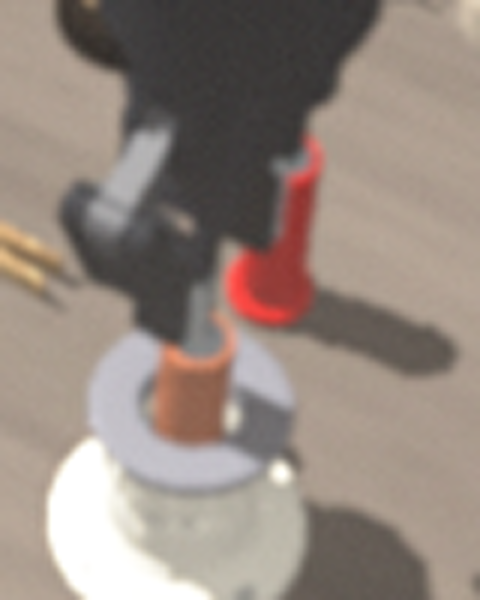

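The near finger tip is at about (165,340) in the crop, just above and in front of the pipe top at about (200,330). Next I'll get the tip height from depth.

```bash
python3 - <<'E'
from h import *
s=load('scene',2);X=cloud(s)
C=s['im'].astype(int)
m=(X[...,2]>.11)&(X[...,2]<.16)&(np.hypot(X[...,0]-.4925,X[...,1]+.0243)<.05)
P=X[m];i=np.argsort(P[:,2])
print(P[i[:25]].round(4), len(P))
v,u=np.nonzero(m);print(v[i[:10]],u[i[:10]])
E
```

```text
[[ 0.5139 -0.0204  0.1257]
 [ 0.5133 -0.0246  0.1265]
 [ 0.4715 -0.0299  0.1271]
 [ 0.5126 -0.0288  0.1273]
 [ 0.4719 -0.0316  0.1278]
 [ 0.5132 -0.0226  0.1281]
 [ 0.5125 -0.0307  0.1288]
 [ 0.5123 -0.0287  0.1304]
 [ 0.4727 -0.0328  0.1307]
 [ 0.511  -0.0274  0.131 ]
 [ 0.4716 -0.0315  0.1311]
 [ 0.4705 -0.034   0.1312]
 [ 0.5112 -0.0252  0.1321]
 [ 0.5115 -0.027   0.1329]
 [ 0.5113 -0.0349  0.133 ]
 [ 0.5103 -0.0334  0.133 ]
 [ 0.4747 -0.0354  0.1331]
 [ 0.5113 -0.031   0.1331]
 [ 0.4719 -0.035   0.1332]
 [ 0.5165 -0.0359  0.1335]
 [ 0.5116 -0.0249  0.1342]
 [ 0.4686 -0.031   0.1343]
 [ 0.5121 -0.0343  0.1345]
 [ 0.5105 -0.0235  0.1345]
 [ 0.4708 -0.0317  0.135 ]] 168
[239 240 258 241 258 239 241 240 257 240] [317 319 310 321 311 318 322 321 312 320]
```

Emit:
step_arm:
  rows:
    - [[0,0,0],[-0.5,25,0.4],0.6]
    - [[0,0,0],[-0.5,40,0.4],0.6]
    - [[0,0,0],[-0.5,48,0.4],0.6]
    - [[0,0,0],[-0.5,52,0.4],0.6]
    - [[0,0,0],[-0.5,52,0.4],0.6]
    - [[0,0,0],[-0.5,52,0.4],0.6]

```text
time: 2.5
eef_pos: [0.4923, -0.0246, 0.0744]
tcp_rot: [0.707, -0.005, 0.006, -0.707]
contact_force: [-0.2, 0.1, 0.4]
opening: 0.403
```

Emit:
step_arm:
  rows:
    - [[0,0,0],[0,0.4,0],0.6]
    - [[0,0,0],[0,0.8,0],0.6]
    - [[0,0,0],[0,1.2,0],0.6]
    - [[0,0,0],[0,1.6,0],0.6]
    - [[0,0,0],[0,2,0],0.6]

```text
time: 2.92
eef_pos: [0.4919, -0.0245, 0.072]
tcp_rot: [0.707, -0.005, 0.006, -0.707]
contact_force: [0.6, -0.1, -0.4]
opening: 0.399
```

Emit:
step_arm:
  rows:
    - [[0,0,0],[0,0.3,0],0.6]
    - [[0,0,0],[0,0.6,0],0.6]
    - [[0,0,0],[0,0.9,0],0.6]
    - [[0,0,0],[0,1.2,0],0.6]
    - [[0,0,0],[0,1.5,0],0.6]

```text
time: 3.33
eef_pos: [0.4917, -0.0244, 0.0701]
tcp_rot: [-0.707, 0.005, -0.005, 0.707]
contact_force: [-0.1, 0.1, 1.3]
opening: 0.397
```

Emit:
step_arm:
  rows:
    - [[0,0,0],[0,0.3,0],0.6]
    - [[0,0,0],[0,0.6,0],0.6]
    - [[0,0,0],[0,0.9,0],0.6]
    - [[0,0,0],[0,1.2,0],0.6]
    - [[0,0,0],[0,1.5,0],0.6]

```text
time: 3.75
eef_pos: [0.4918, -0.0245, 0.0692]
tcp_rot: [-0.707, 0.006, -0.005, 0.707]
contact_force: [-2.3, -0.6, 4.4]
opening: 0.398
```

Emit:
step_arm:
  rows:
    - [[0,0,0],[0,0.25,0],0.6]
    - [[0,0,0],[0,0.5,0],0.6]
    - [[0,0,0],[0,0.75,0],0.6]
    - [[0,0,0],[0,1,0],0.6]

```text
time: 4.08
eef_pos: [0.4918, -0.0245, 0.0687]
tcp_rot: [-0.707, 0.006, -0.005, 0.707]
contact_force: [-2.5, 0.6, 7.9]
opening: 0.402
```

Emit:
step_arm:
  rows:
    - [[0,0,0],[0,0.25,0],0.6]
    - [[0,0,0],[0,0.5,0],0.6]
    - [[0,0,0],[0,0.75,0],0.6]
    - [[0,0,0],[0,1,0],0.6]

```text
time: 4.42
eef_pos: [0.4919, -0.0245, 0.068]
tcp_rot: [0.707, -0.006, 0.005, -0.707]
contact_force: [-4.5, 0.9, 9.6]
opening: 0.401
```

Emit:
step_arm:
  rows:
    - [[0,0,0],[0,0.25,0],0.6]
    - [[0,0,0],[0,0.5,0],0.6]
    - [[0,0,0],[0,0.75,0],0.6]
    - [[0,0,0],[0,1,0],0.6]

```text
time: 4.75
eef_pos: [0.4919, -0.0245, 0.0672]
tcp_rot: [0.707, -0.006, 0.005, -0.707]
contact_force: [-4.0, 0.6, 10.7]
opening: 0.399
```

Emit:
step_arm:
  rows:
    - [[0,0,0],[0,0.25,0],0.6]
    - [[0,0,0],[0,0.5,0],0.6]
    - [[0,0,0],[0,0.75,0],0.6]
    - [[0,0,0],[0,1,0],0.6]

```text
time: 5.08
eef_pos: [0.4919, -0.0245, 0.0664]
tcp_rot: [-0.707, 0.006, -0.005, 0.707]
contact_force: [-4.9, 0.8, 11.6]
opening: 0.4
```

Emit:
step_arm:
  rows:
    - [[0,0,0],[0,0.25,0],0.6]
    - [[0,0,0],[0,0.5,0],0.6]
    - [[0,0,0],[0,0.75,0],0.6]
    - [[0,0,0],[0,1,0],0.6]

```text
time: 5.42
eef_pos: [0.4919, -0.0245, 0.0656]
tcp_rot: [-0.707, 0.006, -0.005, 0.707]
contact_force: [-5.1, 2.3, 11.9]
opening: 0.4
```

Emit:
step_arm:
  rows:
    - [[0,0,0],[0,0.25,0],0.6]
    - [[0,0,0],[0,0.5,0],0.6]
    - [[0,0,0],[0,0.75,0],0.6]
    - [[0,0,0],[0,1,0],0.6]

```text
time: 5.75
eef_pos: [0.4919, -0.0245, 0.0646]
tcp_rot: [-0.707, 0.006, -0.005, 0.707]
contact_force: [-5.6, 0.5, 12.8]
opening: 0.397
```

Emit:
step_arm:
  rows:
    - [[0,0,0],[0,0.25,0],0.6]
    - [[0,0,0],[0,0.5,0],0.6]
    - [[0,0,0],[0,0.75,0],0.6]
    - [[0,0,0],[0,0.75,0],0.6]

```text
time: 6.08
eef_pos: [0.4919, -0.0245, 0.0638]
tcp_rot: [-0.707, 0.006, -0.005, 0.707]
contact_force: [-4.9, 1.2, 11.0]
opening: 0.4
```

Emit:
step_arm:
  rows:
    - [[0,0,0],[0,0.25,0],0.6]
    - [[0,0,0],[0,0.5,0],0.6]

```text
time: 6.25
eef_pos: [0.4919, -0.0245, 0.0633]
tcp_rot: [-0.707, 0.006, -0.005, 0.707]
contact_force: [-6.3, 0.8, 11.7]
opening: 0.398
```

Emit:
step_arm:
  rows:
    - [[0,0,0],[0,0.25,0],0.6]
    - [[0,0,0],[0,0.5,0],0.6]
    - [[0,0,0],[0,0.75,0],0.6]

```text
time: 6.5
eef_pos: [0.492, -0.0245, 0.0629]
tcp_rot: [-0.707, 0.006, -0.005, 0.707]
contact_force: [-6.5, 1.0, 15.7]
opening: 0.399
```

Emit:
step_arm:
  rows:
    - [[0,0,0],[0,0.25,0],0.6]
    - [[0,0,0],[0,0.5,0],0.6]
    - [[0,0,0],[0,0.5,0],0.6]

```text
time: 6.75
eef_pos: [0.492, -0.0245, 0.0629]
tcp_rot: [-0.707, 0.006, -0.005, 0.707]
contact_force: [-7.2, 1.9, 18.2]
opening: 0.399
```

Emit:
step_arm:
  rows:
    - [[0,0,0],[0,-0.5,0],0.66]
    - [[0,0,0],[0,-0.7,0],0.72]
    - [[0,0,0],[0,-0.7,0],0.78]
  newtons: 40

```text
time: 7.0
eef_pos: [0.4936, -0.0249, 0.0638]
tcp_rot: [0.707, -0.004, 0.007, -0.707]
contact_force: [-3.6, 1.1, 14.1]
opening: 0.249
```

Emit:
step_arm:
  rows:
    - [[0,0,0],[0,0,0],0.85]
    - [[0,0,0],[0,0,0],0.85]
    - [[0,0,0],[0,0,0],0.85]

```text
time: 7.25
eef_pos: [0.4937, -0.0249, 0.0639]
tcp_rot: [0.707, -0.004, 0.007, -0.707]
contact_force: [-3.4, 0.9, 13.4]
opening: 0.246
```

Emit:
step_arm:
  rows:
    - [[0,0,0],[0,0.3,0],0.85]
    - [[0,0,0],[0,0.6,0],0.85]
    - [[0,0,0],[0,0.6,0],0.85]
    - [[0,0,0],[0,0.6,0],0.85]

```text
time: 7.58
eef_pos: [0.4937, -0.0249, 0.0638]
tcp_rot: [0.707, -0.004, 0.006, -0.707]
contact_force: [-5.1, 0.9, 17.7]
opening: 0.246
```

Emit:
step_arm:
  rows:
    - [[0,0,0],[0,-4,0],0.85]
    - [[0,0,0],[0,-10,0],0.85]
    - [[0,0,0],[0,-16,0],0.85]
    - [[0,0,0],[0,-22,0],0.85]
    - [[0,0,0],[0,-28,0],0.85]
    - [[0,0,0],[0,-34,0],0.85]

```text
time: 8.08
eef_pos: [0.4916, -0.0244, 0.0946]
tcp_rot: [-0.707, 0.006, -0.005, 0.707]
contact_force: [2.0, -0.9, -0.9]
opening: 0.249
```

Emit:
step_arm:
  rows:
    - [[0,0,0],[0,-15,0],0.85]
    - [[0,0,0],[0,-35,0],0.85]
    - [[0,0,0],[0,-60,0],0.85]
    - [[0,0,0],[0,-75,0],0.85]
    - [[0,0,0],[0,-85,0],0.85]
    - [[0,0,0],[0,-85,0],0.85]
    - [[0,0,0],[0,-85,0],0.85]

```text
time: 8.67
eef_pos: [0.4915, -0.0244, 0.1792]
tcp_rot: [-0.707, 0.006, -0.005, 0.707]
contact_force: [-0.5, -0.6, -1.3]
opening: 0.248
```

```bash
python3 - <<'E'
from h import *
to([.496,.3335,.180])
s=snap("scene",3)
crop(s,260,380,170,310,4.2,'pics/s3.png')
E
```

```text
t 8.6667 pos [ 0.4915 -0.0244  0.1792] shift mm [ -0.96  -0.77 357.91] F [-0.47 -0.62 -1.34] op 0.248
[[ 9.999e-01 -2.000e-04  1.540e-02]
 [-1.540e-02  0.000e+00  9.999e-01]
 [-2.000e-04 -1.000e+00  0.000e+00]]
tilt 90.002 jaw az -0.88 q [-0.256 -0.072  2.066 -0.     1.148 -0.241]
```

View pics/s3.png

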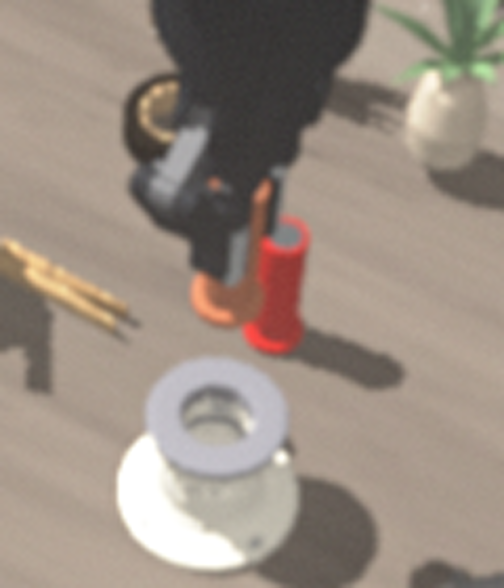

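The scene view shows the pipe gripped upright, with its bead at about (225,300) in the crop. The fitting's ring below is empty, at about (217,415). Now I'll carry it to the rack.

Emit:
step_arm:
  rows:
    - [[0,0,0],[-1,-6,358],0.85]
    - [[0,0,0],[-1,-6,358],0.85]
    - [[0,0,0],[-1,-6,358],0.85]
    - [[0,0,0],[-1,-6,358],0.85]
    - [[0,0,0],[-1,-6,358],0.85]
    - [[0,0,0],[-1,-6,358],0.85]
    - [[0,0,0],[-1,-6,358],0.85]
    - [[0,0,0],[-1,-6,358],0.85]
    - [[0,0,0],[-1,-6,358],0.85]
    - [[0,0,0],[-1,-6,358],0.85]

```text
time: 9.55
eef_pos: [0.4946, 0.3376, 0.1831]
tcp_rot: [-0.707, 0.005, -0.003, 0.707]
contact_force: [0.0, -0.4, -0.6]
opening: 0.246
```

Emit:
step_arm:
  rows:
    - [[0,0,0],[0,0,0],0.85]
    - [[0,0,0],[0,0,0],0.85]
    - [[0,0,0],[0,0,0],0.85]

```text
time: 9.8
eef_pos: [0.4958, 0.3322, 0.1841]
tcp_rot: [0.708, -0.007, 0.005, -0.707]
contact_force: [-0.1, -0.8, -1.4]
opening: 0.245
```

```bash
python3 - <<'E'
from h import *
to([.496,.3335,.080])
E
```

```text
t 9.8 pos [0.4958 0.3322 0.1841] shift mm [  0.35 104.08   1.4 ] F [-0.08 -0.77 -1.37] op 0.245
[[ 0.9999 -0.002   0.0166]
 [-0.0166 -0.0013  0.9999]
 [-0.002  -1.     -0.0013]]
tilt 89.926 jaw az -0.95 q [ 0.421  0.16   1.815 -0.     1.169  0.437]
```

Emit:
step_arm:
  rows:
    - [[0,0,0],[0.3,30,1.4],0.85]
    - [[0,0,0],[0.3,65,1.4],0.85]
    - [[0,0,0],[0.3,95,1.4],0.85]
    - [[0,0,0],[0.3,110,1.4],0.85]
    - [[0,0,0],[0.3,113,1.4],0.85]
    - [[0,0,0],[0.3,113,1.4],0.85]
    - [[0,0,0],[0.3,113,1.4],0.85]
    - [[0,0,0],[0.3,113,1.4],0.85]

```text
time: 10.47
eef_pos: [0.4982, 0.3352, 0.0746]
tcp_rot: [-0.706, 0.004, -0.007, 0.708]
contact_force: [-0.4, 0.2, -1.3]
opening: 0.245
```

```bash
python3 - <<'E'
from h import *
to([.496,.3335,.039])
s=snap("scene",4); crop(s,110,230,140,250,5,'pics/s4.png')
t=snap("top",4); crop(t,110,230,170,290,5,'pics/t4.png')
to([.496,.3335,.039])
X=cloud(s).reshape(-1,3);hsv=cv2.cvtColor(s['im'],cv2.COLOR_RGB2HSV).reshape(-1,3)
m=(hsv[:,0]<18)&(hsv[:,1]>90)&(np.hypot(X[:,0]-.496,X[:,1]-.334)<.06)&(X[:,2]>.025)
P=X[m];print(len(P),P[np.argsort(P[:,2])][::4].round(4))
E
```

```text
t 10.4667 pos [0.4982 0.3352 0.0746] shift mm [-2.28 35.57 -1.76] F [-0.43  0.18 -1.32] op 0.245
[[ 0.9999  0.0037  0.0161]
 [-0.0161  0.0017  0.9999]
 [ 0.0036 -1.      0.0017]]
tilt 90.098 jaw az -0.92 q [ 0.423  0.297  1.873 -0.     0.967  0.44 ]
t 10.5667 pos [0.4979 0.3353 0.0744] shift mm [-1.96 35.41 -1.91] F [-0.27 -0.1  -0.38] op 0.249
[[ 0.9999  0.0034  0.0157]
 [-0.0157  0.0015  0.9999]
 [ 0.0033 -1.      0.0016]]
tilt 90.091 jaw az -0.9 q [0.424 0.297 1.873 0.    0.967 0.439]
215 [[0.4869 0.3332 0.0406]
 [0.4878 0.3336 0.0426]
 [0.4933 0.3218 0.0444]
 [0.5033 0.3244 0.0456]
 [0.4921 0.3472 0.0459]
 [0.4855 0.3362 0.0464]
 [0.4873 0.3323 0.0469]
 [0.5001 0.3215 0.0472]
 [0.4869 0.3372 0.0475]
 [0.4886 0.333  0.0484]
 [0.5078 0.3275 0.0487]
 [0.5054 0.3255 0.049 ]
 [0.4986 0.3251 0.0497]
 [0.4926 0.3279 0.0506]
 [0.4943 0.3292 0.0513]
 [0.5061 0.3279 0.0531]
 [0.4936 0.3254 0.0541]
 [0.4996 0.3249 0.0549]
 [0.4902 0.3381 0.0561]
 [0.4937 0.3249 0.0574]
 [0.4918 0.3309 0.0587]
 [0.4904 0.3322 0.0593]
 [0.4937 0.3294 0.0608]
 [0.4901 0.3342 0.0614]
 [0.4905 0.3287 0.0642]
 [0.4865 0.333  0.0655]
 [0.4924 0.3295 0.068 ]
 [0.4932 0.3297 0.0701]
 [0.4998 0.327  0.0715]
 [0.4932 0.329  0.0735]
 [0.4925 0.3253 0.0762]
 [0.4924 0.3274 0.078 ]
 [0.493  0.3275 0.0803]
 [0.5101 0.3305 0.0837]
 [0.4944 0.3248 0.0865]
 [0.4935 0.3289 0.0879]
 [0.4915 0.3244 0.0893]
 [0.4961 0.3277 0.092 ]
 [0.503  0.3255 0.0927]
 [0.496  0.3269 0.0954]
 [0.4985 0.3262 0.0964]
 [0.4959 0.3261 0.0988]
 [0.5008 0.3246 0.1009]
 [0.5039 0.3267 0.1028]
 [0.4935 0.3256 0.1041]
 [0.4963 0.3252 0.1046]
 [0.4963 0.3245 0.1078]
 [0.5039 0.3255 0.109 ]
 [0.4921 0.3284 0.1094]
 [0.4966 0.3243 0.1104]
 [0.5124 0.337  0.1124]
 [0.5063 0.3292 0.1134]
 [0.5101 0.3373 0.1143]
 [0.4992 0.3253 0.116 ]]
```

View pics/s4.png

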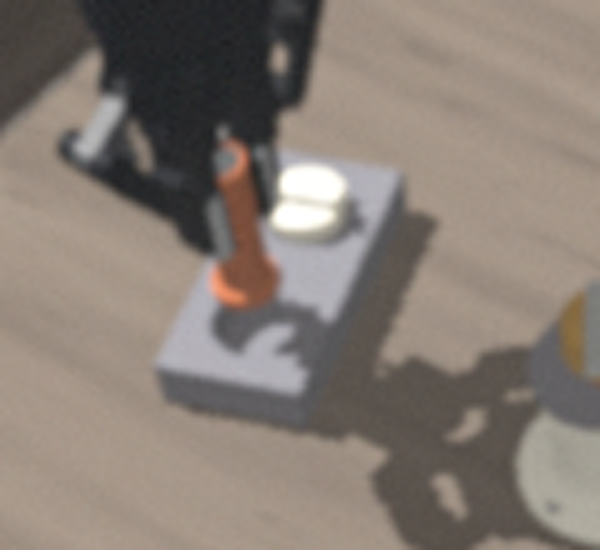

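View pics/t4.png

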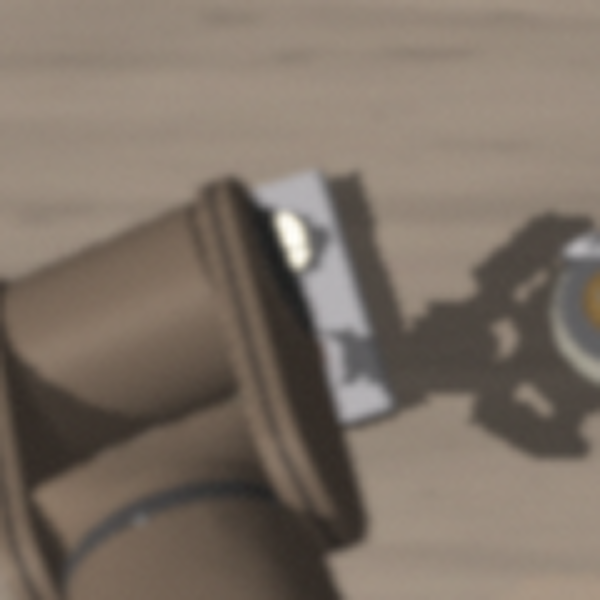

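The scene view shows the pipe held over the rack, with its bead at about (245,280) in the crop and the well just below. The top view is blocked by the arm. Next I'll fit the pipe's axis and the bead.

```bash
cat > fit.py <<'E'
from h import *
from scipy.optimize import least_squares
def fitpipe(s,zfoot,zlo,zhi,cx=.496,cy=.334):
    X=cloud(s).reshape(-1,3);hsv=cv2.cvtColor(s['im'],cv2.COLOR_RGB2HSV)
    mm=((hsv[...,0]<18)&(hsv[...,1]>90)).astype(np.uint8)
    m=(mm.ravel()>0)&(np.hypot(X[:,0]-cx,X[:,1]-cy)<.03)&(X[:,2]>zlo)&(X[:,2]<zhi)
    P=X[m]
    z0=(zlo+zhi)/2
    def f(p):
        # depth noise mostly along ray; radial residual
        ax=p[0]+p[2]*(P[:,2]-z0);ay=p[1]+p[3]*(P[:,2]-z0)
        return np.hypot(P[:,0]-ax,P[:,1]-ay)-.011
    r=least_squares(f,[cx,cy,0,0],loss='soft_l1',f_scale=.001)
    p=r.x; C=np.linalg.inv(r.jac.T@r.jac)*.0015**2
    print(len(P),'axis mid',p[:2].round(4),'tilt deg x,y',np.degrees(p[2:]).round(2),'sd',np.degrees(np.sqrt(np.diag(C)[2:])).round(2),np.sqrt(np.diag(C)[:2]).round(5),'foot',(p[:2]+p[2:]*(zfoot-z0)).round(4))
E
python3 - <<'E'
from fit import *
s=load('scene',4)
fitpipe(s,.041,.05,.108)
X=cloud(s).reshape(-1,3);hsv=cv2.cvtColor(s['im'],cv2.COLOR_RGB2HSV).reshape(-1,3)
m=(hsv[:,0]<18)&(hsv[:,1]>90)&(np.hypot(X[:,0]-.496,X[:,1]-.334)<.03)&(X[:,2]>.0385)&(X[:,2]<.047)
P=X[m];print(len(P),least_squares(lambda p:np.hypot(P[:,0]-p[0],P[:,1]-p[1])-.0145,[.497,.335],loss='soft_l1',f_scale=.001).x)
fitpipe(load('scene',0),.07,.075,.100,.4925,-.0243)
# projected silhouettes: expected top and foot positions
for z in (.0405,.1135):
    c=s['R']@np.array([.498,.3352,z])+s['t']; print(cv2.projectPoints(np.array([[.498,.3352,z]]),cv2.Rodrigues(s['R'])[0],s['t'],s['K'],s['D'])[0].ravel())
E
```

```text
135 axis mid [0.4999 0.3357] tilt deg x,y [-0.23  0.1 ] sd [1.1  0.74] [0.0004  0.00023] foot [0.5    0.3357]
28 [0.50128914 0.33649141]
90 axis mid [ 0.4937 -0.0246] tilt deg x,y [0.2  0.57] sd [1.89 2.72] [0.00025 0.00036] foot [ 0.4936 -0.0248]
[158.71012902 197.23090204]
[152.94308816 172.40443399]
```

Emit:
step_arm:
  rows:
    - [[0,0,0],[-2.2,5,-1.8],0.85]
    - [[0,0,0],[-2.2,8,-1.8],0.85]
    - [[0,0,0],[-2.2,8,-1.8],0.85]
    - [[0,0,0],[-2.2,8,-1.8],0.85]
    - [[0,0,0],[-2.2,8,-1.8],0.85]
    - [[0,0,0],[-2.2,8,-1.8],0.85]

```text
time: 11.07
eef_pos: [0.4944, 0.3332, 0.0643]
tcp_rot: [-0.707, 0.005, -0.005, 0.707]
contact_force: [0.1, -0.5, -0.8]
opening: 0.245
```

```bash
python3 - <<'E'
from fit import *
to([.496,.3335,.039])
s=snap("scene",5); crop(s,110,230,140,250,5,'pics/s5.png')
to([.496,.3335,.039])
fitpipe(s,.033,.045,.1)
E
```

```text
t 11.0667 pos [0.4944 0.3332 0.0643] shift mm [ 1.62 25.34  0.29] F [ 0.11 -0.52 -0.81] op 0.245
[[ 9.999e-01  1.000e-04  1.530e-02]
 [-1.530e-02  1.000e-04  9.999e-01]
 [ 1.000e-04 -1.000e+00  1.000e-04]]
tilt 90.003 jaw az -0.88 q [ 0.423  0.306  1.884 -0.     0.951  0.438]
t 11.1167 pos [0.4944 0.3332 0.0644] shift mm [ 1.56 25.38  0.3 ] F [-0.55  0.14 -0.5 ] op 0.245
[[ 9.999e-01  2.000e-04  1.540e-02]
 [-1.540e-02  1.000e-04  9.999e-01]
 [ 2.000e-04 -1.000e+00  1.000e-04]]
tilt 90.004 jaw az -0.88 q [ 0.423  0.306  1.884 -0.     0.951  0.438]
120 axis mid [0.4965 0.3339] tilt deg x,y [1.95 0.95] sd [1.15 0.84] [0.0004  0.00024] foot [0.4951 0.3333]
```

View pics/s5.png

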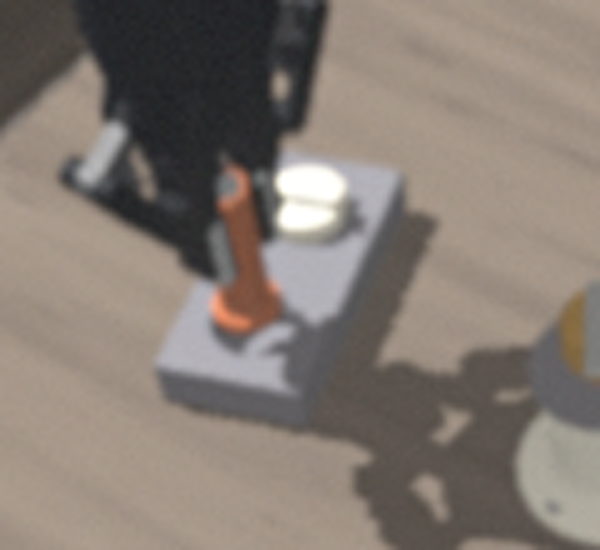

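The bead at about (247,310) in the crop now sits just above the well opening. I'll nudge it +0.7 mm in x and lower it slowly.

Emit:
step_arm:
  rows:
    - [[0,0,0],[0.7,2,0.2],0.85]
    - [[0,0,0],[0.7,4,0.2],0.85]
    - [[0,0,0],[0.7,6,0.2],0.85]
    - [[0,0,0],[0.7,8,0.2],0.85]
    - [[0,0,0],[0.7,10,0.2],0.85]
    - [[0,0,0],[0.7,11,0.2],0.85]
    - [[0,0,0],[0.7,12,0.2],0.85]

```text
time: 11.7
eef_pos: [0.4949, 0.3333, 0.052]
tcp_rot: [0.707, -0.006, 0.005, -0.707]
contact_force: [1.0, -0.1, -1.3]
opening: 0.248
```

Emit:
step_arm:
  rows:
    - [[0,0,0],[0,1,0],0.85]
    - [[0,0,0],[0,2,0],0.85]
    - [[0,0,0],[0,3,0],0.85]
    - [[0,0,0],[0,4,0],0.85]
    - [[0,0,0],[0,5,0],0.85]
    - [[0,0,0],[0,6,0],0.85]

```text
time: 12.2
eef_pos: [0.495, 0.3334, 0.0462]
tcp_rot: [-0.707, 0.005, -0.005, 0.707]
contact_force: [-0.1, -0.5, -1.5]
opening: 0.242
```

Emit:
step_arm:
  rows:
    - [[0,0,0],[0,1,0],0.85]
    - [[0,0,0],[0,2,0],0.85]
    - [[0,0,0],[0,3,0],0.85]
    - [[0,0,0],[0,4,0],0.85]
    - [[0,0,0],[0,4.5,0],0.85]

```text
time: 12.62
eef_pos: [0.4949, 0.3333, 0.0416]
tcp_rot: [0.707, -0.006, 0.005, -0.707]
contact_force: [-0.3, 0.6, -2.2]
opening: 0.246
```

Emit:
step_arm:
  rows:
    - [[0,0,0],[0,0.4,0],0.85]
    - [[0,0,0],[0,0.8,0],0.85]
    - [[0,0,0],[0,1.2,0],0.85]
    - [[0,0,0],[0,1.2,0],0.85]

```text
time: 12.95
eef_pos: [0.495, 0.3333, 0.0405]
tcp_rot: [0.707, -0.005, 0.005, -0.707]
contact_force: [0.8, 0.3, -1.6]
opening: 0.247
```

Emit:
step_arm:
  rows:
    - [[0,0,0],[0,0.4,0],0.85]
    - [[0,0,0],[0,0.8,0],0.85]
    - [[0,0,0],[0,0.8,0],0.85]

```text
time: 13.2
eef_pos: [0.4951, 0.3334, 0.0399]
tcp_rot: [-0.707, 0.005, -0.006, 0.707]
contact_force: [-0.0, -0.5, -0.3]
opening: 0.246
```

Emit:
step_arm:
  rows:
    - [[0,0,0],[0,0.4,0],0.85]
    - [[0,0,0],[0,0.8,0],0.85]
    - [[0,0,0],[0,0.8,0],0.85]

```text
time: 13.45
eef_pos: [0.4951, 0.3335, 0.0399]
tcp_rot: [0.707, -0.005, 0.005, -0.707]
contact_force: [-2.2, -0.8, 5.4]
opening: 0.245
```

Emit:
step_arm:
  rows:
    - [[0,0,0],[0,-0.5,0],0.85]
    - [[0,0,0],[0,-0.7,0],0.74]
    - [[0,0,0],[0,-0.7,0],0.7]
    - [[0,0,0],[0,-0.7,0],0.65]
    - [[0,0,0],[0,-0.7,0],0.58]
    - [[0,0,0],[0,-0.7,0],0.55]
    - [[0,0,0],[0,-0.7,0],0.55]

```text
time: 14.03
eef_pos: [0.495, 0.3333, 0.0395]
tcp_rot: [0.707, -0.005, 0.005, -0.707]
contact_force: [-0.0, 0.3, -0.6]
opening: 0.45
```

```bash
python3 - <<'E'
from fit import *
s=snap("scene",6); crop(s,110,230,140,250,5,'pics/s6.png')
to([.496,.3335,.039])
E
```

```text
t 14.0833 pos [0.495  0.3333 0.0396] shift mm [1.01 0.58 0.19] F [-0.14  0.41  0.14] op 0.447
[[ 9.999e-01 -1.000e-04  1.540e-02]
 [-1.540e-02 -0.000e+00  9.999e-01]
 [-1.000e-04 -1.000e+00 -0.000e+00]]
tilt 89.999 jaw az -0.88 q [0.423 0.344 1.889 0.    0.908 0.438]
```

View pics/s6.png

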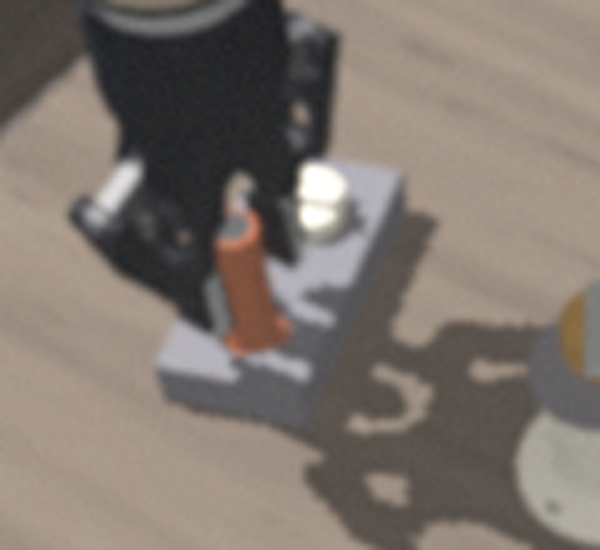

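The fingers have opened, and the pipe stands in the well at about (250,290) in the crop. Orange is still visible near the rim, so I'll check the pipe's height from depth.

```bash
python3 - <<'E'
from fit import *
s=load('scene',6); fitpipe(s,.006,.028,.072)
X=cloud(s)
for v in range(180,214,2): print(v,[(X[v,u]*1000).round(0).tolist() for u in (156,158,160,162,165)])
E
```

```text
131 axis mid [0.4972 0.334 ] tilt deg x,y [ 1.77 -0.55] sd [1.59 1.27] [0.00038 0.00033] foot [0.4958 0.3344]
180 [[558.0, 400.0, 3.0], [548.0, 382.0, 22.0], [516.0, 340.0, 73.0], [516.0, 335.0, 76.0], [516.0, 326.0, 81.0]]
182 [[501.0, 336.0, 83.0], [503.0, 333.0, 82.0], [515.0, 340.0, 68.0], [517.0, 337.0, 68.0], [516.0, 326.0, 75.0]]
184 [[500.0, 336.0, 78.0], [500.0, 331.0, 80.0], [502.0, 327.0, 81.0], [516.0, 336.0, 64.0], [517.0, 329.0, 67.0]]
186 [[494.0, 330.0, 81.0], [496.0, 328.0, 80.0], [499.0, 325.0, 80.0], [517.0, 339.0, 56.0], [516.0, 329.0, 61.0]]
188 [[490.0, 328.0, 80.0], [493.0, 325.0, 79.0], [496.0, 323.0, 77.0], [503.0, 325.0, 70.0], [515.0, 329.0, 56.0]]
190 [[489.0, 328.0, 74.0], [492.0, 325.0, 74.0], [495.0, 323.0, 73.0], [501.0, 323.0, 67.0], [515.0, 331.0, 49.0]]
192 [[489.0, 329.0, 69.0], [489.0, 323.0, 72.0], [496.0, 325.0, 65.0], [500.0, 324.0, 61.0], [526.0, 344.0, 25.0]]
194 [[487.0, 329.0, 64.0], [489.0, 325.0, 65.0], [493.0, 324.0, 62.0], [497.0, 322.0, 59.0], [522.0, 341.0, 24.0]]
196 [[487.0, 330.0, 58.0], [490.0, 327.0, 56.0], [494.0, 325.0, 54.0], 
[... 263 characters left out ...]
.0, 18.0]]
202 [[485.0, 332.0, 40.0], [486.0, 327.0, 42.0], [491.0, 326.0, 38.0], [491.0, 321.0, 40.0], [502.0, 324.0, 28.0]]
204 [[476.0, 322.0, 49.0], [488.0, 331.0, 31.0], [490.0, 327.0, 31.0], [494.0, 326.0, 29.0], [500.0, 323.0, 25.0]]
206 [[485.0, 335.0, 26.0], [487.0, 331.0, 26.0], [488.0, 326.0, 28.0], [493.0, 326.0, 23.0], [497.0, 321.0, 22.0]]
208 [[487.0, 339.0, 15.0], [486.0, 332.0, 20.0], [487.0, 327.0, 22.0], [490.0, 323.0, 22.0], [495.0, 321.0, 18.0]]
210 [[479.0, 331.0, 21.0], [487.0, 334.0, 11.0], [486.0, 327.0, 17.0], [488.0, 322.0, 18.0], [489.0, 314.0, 22.0]]
212 [[474.0, 327.0, 22.0], [476.0, 323.0, 23.0], [479.0, 320.0, 22.0], [480.0, 315.0, 23.0], [485.0, 312.0, 21.0]]
```

The pipe top is at about 80 mm, so the foot is on the well floor (6 + 73 = 79 mm). I'll retreat straight up.

Emit:
step_arm:
  rows:
    - [[0,0,0],[0.5,-8,0],0.55]
    - [[0,0,0],[0.5,-22,0],0.55]
    - [[0,0,0],[0.5,-40,0],0.55]
    - [[0,0,0],[0.5,-65,0],0.55]
    - [[0,0,0],[0.5,-95,0],0.55]
    - [[0,0,0],[0.5,-130,0],0.55]
    - [[0,0,0],[0.5,-150,0],0.55]
    - [[0,0,0],[0.5,-150,0],0.55]
    - [[0,0,0],[0.5,-150,0],0.55]

```text
time: 14.83
eef_pos: [0.4966, 0.3339, 0.1931]
tcp_rot: [-0.706, 0.004, -0.007, 0.708]
contact_force: [-0.2, 0.5, -0.0]
opening: 0.449
```

```bash
python3 - <<'E'
from fit import *
s=snap("scene",7); cv2.imwrite('pics/s7.png',s['im'][:,:,::-1]); crop(s,110,230,140,250,5,'pics/s7c.png')
fitpipe(s,.006,.028,.072)
X=cloud(s); print([(X[v,157]*1000).round(0).tolist() for v in (184,186,188)])
to([.496,.3335,.2])
E
```

```text
131 axis mid [0.4969 0.3337] tilt deg x,y [0.87 0.16] sd [1.25 1.33] [0.00029 0.00031] foot [0.4962 0.3336]
[[500.0, 333.0, 80.0], [497.0, 332.0, 77.0], [491.0, 326.0, 80.0]]
t 14.8833 pos [0.4955 0.3334 0.1907] shift mm [ 0.49 -9.34  0.16] F [-0.54  0.03 -0.46] op 0.45
[[ 9.999e-01  1.300e-03  1.540e-02]
 [-1.540e-02  5.000e-04  9.999e-01]
 [ 1.300e-03 -1.000e+00  6.000e-04]]
tilt 90.032 jaw az -0.88 q [ 0.422  0.152  1.811 -0.     1.177  0.438]
```

View pics/s7c.png

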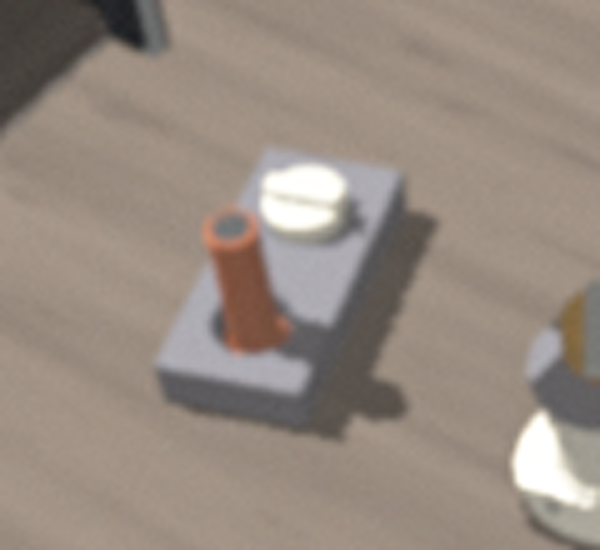

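View pics/s7.png

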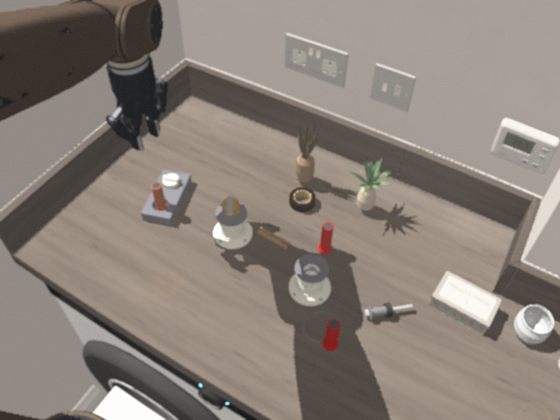

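The pipe stands upright in the well at about (159,197) in the full view. The fitting at (312,270) is empty, everything else is where it was, and the gripper is clear.

```bash
python3 -c "
from h import *
print(ctrl.sign_off())"
```

```text
the job is handed in; nothing more can be done
None
```

The pipe is out of its fitting and standing upright, foot down, in the rack's empty well, with the gripper clear. The job was handed in at about 15 s of the 45 s allowed.

- **Release and lift:** I pressed the ring at about 2.5 mm/s until it stopped. The highest force I read while pressing was about 18 N, and I gripped the pipe with the ring still down. The force reading after the first 31 mm of lift showed only about the pipe's weight, so there was no sign of a tug while locked. Forces were read only at the end of each move.
- **Placing:** I lowered the pipe until it touched the well floor, with about 5 N on it. I backed off slightly before opening the fingers and going straight up.
- **Last checks:** In the final scene picture the pipe is upright: the fitted tilt is about 0.9° with an uncertainty of 1.3°. Its top is about 79–80 mm above the worktop and its foot within about 1 mm of the well centre. The other fitting, the red pipes and the bystanders look unmoved.
- **What disagreed:** The pipe position from the camera differed from the arm's own reading by 1–2 mm in x. I allowed for this before lowering the pipe. The arm blocked the top camera at the rack, so these checks used the scene camera only.

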